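# Clear the analyser's catch tray and hold its recessed reset

## Task

The analyser has stopped because its catch tray is full: first move both finished cartridges from the catch tray into the blue tote and let go of them there. Then take the orange-handled reset pin from the foam rack, reach its steel shaft down through the hole in the yellow square on top of the analyser, press the red reset button inside fully down and keep it there: finish while still gripping the pin and holding the button down. Do not press the button before the tray is cleared, do not ram it, and do not knock over or shift the tubes, the bottle or the jar.

Things in the scene. Friction and masses are not known exactly. Their poses are not given: they have to be found in the camera images.
- cartridge_a: Finished sealed test cartridge: a block 60 (its x) x 26 (its y) x 22 mm tall, 60 g, white with a lilac end at its +x. Lies flat in the analyser's catch tray with its long side roughly pointing at the analyser's front. Origin: centre of its underside.
- cartridge_b: The second finished cartridge, the same size, white with a red end at its +x. Lies beside the first in the catch tray, about 120 mm away. Origin: centre of its underside.
- analyser: White benchtop analyser, fixed; its case 200 (x) x 260 (y) x 100 mm high with a flat top. Its front face is at x = -100 mm of its frame and faces the robot (its own -x). The grey catch tray is joined to that front: it spans x -233 to -101 mm, y +-130 mm, with a floor 4 mm thick and low walls 4 mm thick, 22 mm high. Origin: centre of the case's underside, on the bench; z up.
- aperture (a point): Centre of the mouth of the round vertical hole, 20 mm across, in the 50 mm yellow square set in the analyser's top, 100 mm above the bench. The reset button sits in this hole, its top 22 mm below the mouth.
- reset_button (a joint): Travel of the red reset button (16 mm across) in the hole: 0 m up, 0.006 m fully down. It moves straight down on a spring: it starts to move at 2 N, fully down (a hard stop) takes 5 N, and it springs back up when let go. Too deep and narrow for the gripper's fingers.
- reset_button_top (a point): Centre of the top face of the red reset button; goes down with it.
- reset_pin: Reset pin (stylus), 50 g: an orange square handle 18 x 18 x 70 mm, and below it a steel shaft 7 mm thick and 45 mm long. It stands upright in a hole of the foam rack, its handle's foot resting on the rack's top. Origin: centre of the handle's foot, where the shaft begins; z up along the handle (handle from z = 0 to 70 mm, shaft down to z = -45 mm); x and y are square to the handle's flats.
- reset_pin_tip (a point): The tip of the reset pin's steel shaft, 45 mm below the handle's foot.
- rack: Cream foam tube rack, fixed, 200 (x) x 110 (y) x 55 mm high, with four capped tubes and, at x = 65 mm, y = 0, the reset pin in a hole 12 mm wide and 50 mm deep. Stands on the left or the right of the analyser. Origin: centre of its underside.
- tote: Blue open tote, loose, 900 g, 220 (x) x 160 (y) x 60 mm high outside, walls and floor 5 mm, empty at first. Stands on the side of the analyser where the rack is not. Origin: centre of its underside; z up.
- tube_a: Bystander: closed sample tube, 13 mm thick, 76 mm long, with a purple cap 16 mm wide, standing in the rack at x = -75, y = -33 mm of the rack's frame, its top 81 mm above the bench. Origin: centre of its foot.
- tube_b: Bystander: closed sample tube, 13 mm thick, 76 mm long, with a terracotta brown cap 16 mm wide, standing in the rack at x = -75, y = 33 mm of the rack's frame, its top 81 mm above the bench. Origin: centre of its foot.
- tube_c: Bystander: closed sample tube, 13 mm thick, 76 mm long, with a grey cap 16 mm wide, standing in the rack at x = -45, y = 0 mm of the rack's frame, its top 81 mm above the bench. Origin: centre of its foot.
- tube_d: Bystander: closed sample tube, 13 mm thick, 76 mm long, with a red with a yellow centre cap 16 mm wide, standing in the rack at x = -20, y = -33 mm of the rack's frame, its top 81 mm above the bench. Origin: centre of its foot.
- sanitiser: Bystander: clear bottle with white cap, 64 mm thick, 120 mm tall, standing on the bench beside the analyser on the left (+y). Origin: centre of its foot.
- reagent_jar: Bystander: amber jar, 60 mm thick, 70 mm tall, standing on the bench beside the analyser on the right (-y). Origin: centre of its foot.
Not all that is in view belongs to the job. Leave any turquoise look-alike of the cartridge_a alone. Of the things like the reset_pin, leave any that is turquoise; of the rest the smaller one is meant.

How it is judged:
By the outcome, as a careful person would: the job done as asked, in the order asked, and still so for the second after the job is handed in, while the arm keeps its last pose, push and grip.
It also fails if it takes over 72 s, if anything falls off the work surface, if the arm or the gripper's body presses on something with over 40 N, if the wrist force passes 120 N, or if a joint passes its speed limit or range.

## Robot

A 6-joint arm with a two-finger parallel gripper is mounted at the origin on the work surface. World frame = base frame: x ahead of the robot, y to its left, z up, the work surface at z = 0. Lengths are in m, angles in rad, forces in N, time in s.
With the tool pointing down it reaches from about 0.4 to 0.825 m from the base axis. Payload 7 kg.
Tool frame: the origin (TCP) lies at the very end of the fingers, on their centre line; the grasp point (between the pads) lies 19 mm behind it; z points along the fingers, y is the line along which they close (so a half turn about z gives the same grasp; the last joint's range is limited). The gripper opens to 85 mm and grips with 20 to 120 N. Pads are 22 mm wide; open, the fingers measure 114 mm over their backs; the gripper's body (76 mm by 85 mm) begins 54 mm behind the grasp point. The pads swing forward as they close: fully open they stand 13 mm farther back than shut.
Start: joints at [-0.953, 0.359, 0.012, 0, -1.224, -0.288], TCP at [0.219, -0.639, 0.231] pointing down, gripper open.
Joint ranges: [-3.07, 3.07], [-1.43, 2.12], [-1.02, 1.25], [-3.03, 1.67], [-3.05, -0], [-3.03, 3.03]. Speed limits (rad/s): [2.39, 2.39, 3.01, 3.14, 3.14, 3.14].

## Interface

Orientations are given as a unit quaternion [w, x, y, z].
In Python, from station import bot gives the robot as it stands.
- The arm moves only by the tool play_rows, never from a script. Its argument "motion" is a list of rows, each an object with "slide": the shift along the tool's x, y, z in mm, a list of three; "spin": the turn about the tool's z in rad; "grip": the opening, from 0 (shut) to 1 (fully open). In form: [{"slide": [dx, dy, dz], "spin": spin, "grip": grip}, ...]. A call has 1 to 5 rows; each row shifts and turns the commanded pose from where the row before left it, along the tool's axes as they then stand; what a row does not reach is not made up. A row lasts 1/12 s, in which the tool goes at most 41.7 mm and 7.16 degrees, less where a joint would pass 70% of its speed; a pose out of reach is approached as far as the arm can. A call with a gripper value outside its range is refused whole. The fingers move at their own pace and stop on an object; the grip force is fixed at half the most. Time passes only in rows, so rows that do not move let the fingers close. It gives the time, the measured TCP pose, the force, the opening and the grip force at its end, in the units of the state.
- bot.read_state(): the state, without advancing time (a new reading comes with each control period).
- bot.camera(name): name is "side" or "top"; returns the picture (400x640x3 uint8, red, green, blue); there is no depth.
- bot.get_calibration(name): a dict with "intrinsics" (3x3 intrinsics, pixels), "D" ([k1, k2, p1, p2, k3] as OpenCV has them; the pictures are not rectified), "R" (3x3) and "t" (3): a world point X has camera coordinates R X + t. Camera axes: x right, y down, z forward; pixel columns grow to the right and rows downward; lengths in m; the calibration is good to about 2 mm. A picture is of the moment at which its call begins. get_calibration takes no time and is no camera call.
- bot.finish_job(): hands the job in; it is judged then, once.
Trained networks look in the newest picture that a camera, given by its name, has taken for a name from the list of things; names that differ only in an ending like _2 or _b are one class to them, and where a whole thing is asked for, a point or a joint stands for the part that bears it (a point fixed in the world has none). Each returns a list of dicts, best first, with "score" (0 to 1); they miss things now and then, are a little off and sometimes report something else, mostly with a low value. They report only what shows in the picture. A call takes as long as a camera call. They do not tell look-alikes from the thing itself.
- bot.spot_in(camera, thing): "bbox" ([centre column, centre row, width, height] in pixels, round what is visible of it).
The state is a dict: "time": time; "joints": joint angles; "joint_vel": joint speeds; "tau": joint torques, N m; "tool_pos": TCP position; "ee_rot": TCP orientation; "ft_force": force on the tool from outside, world axes, zero at the start; "moment": the same for the moment, N m; "finger_gap": finger opening in m; "grip_force": force on a finger pad.
Only numpy, scipy, OpenCV 4.12 (cv2) and the standard library are available. Lean on these libraries where they do the work, as an engineer would, in place of code of your own. Each camera call takes 0.05 s, during which the arm holds its last target. There are 200 camera calls.

## Working session

There is one attempt and no reset: what is moved stays moved. The work goes in short steps, Python scripts to look and compute and a tool call to move; the robot and the scene stay as the last step left them, time stands still between calls to the robot, and variables do not carry over. Pictures are saved under pics/ and viewed, at most 11 in all, crops included, and the job is handed in when it is done.

Besides the shell and the picture viewer there is one more tool, called by a JSON object that holds its "fn" and its "kwargs", one argument or row to a line. play_rows: Moves the arm, as the interface text tells. Its arguments: {"type":"object","properties":{"motion":{"type":"array"}},"required":["motion"]}

```bash
ls; mkdir -p pics; python3 - <<'E'
from station import bot
import cv2,numpy as np
np.set_printoptions(precision=4,suppress=True)
s=bot.read_state();print(s['time'],s['tool_pos'],s['ee_rot'],s['finger_gap'])
for c in('top','side'):
    im=bot.camera(c);cv2.imwrite(f'pics/{c}0.png',im[:,:,::-1])
    k=bot.get_calibration(c);print(c,np.array(k['intrinsics']).tolist(),k['D'],np.array(k['R']).round(3).tolist(),k['t'])
    print('cam pos',-np.array(k['R']).T@np.array(k['t']))
    for n in('cartridge_a','aperture','reset_pin','rack','tote','analyser','sanitiser','reagent_jar'):
        try:
            print(n,[(np.round(d['bbox']).tolist(),round(d['score'],2)) for d in bot.spot_in(c,n)][:5])
        except Exception as e: print(n,e)
E
```

```text
pics
0.0 [ 0.2184 -0.6382  0.2304] [-0.0002 -0.1641  0.9864  0.0008] 0.08555577048603372
top [[418.63659020505963, 0.0, 327.2133593922866], [0.0, 418.63659020505963, 200.19376041993917], [0.0, 0.0, 1.0]] [-0.0022  0.      0.      0.      0.    ] [[0.026, -0.999, 0.022], [-0.987, -0.029, -0.159], [0.159, -0.018, -0.987]] [-0.0008  0.5318  1.0216]
cam pos [0.362  0.0328 1.0929]
cartridge_a [([321.0, 219.0, 19.0, 25.0], 0.8), ([369.0, 213.0, 16.0, 21.0], 0.73), ([369.0, 278.0, 26.0, 15.0], 0.54)]
aperture [([340.0, 172.0, 119.0, 150.0], 0.83), ([322.0, 219.0, 20.0, 28.0], 0.68)]
reset_pin [([181.0, 209.0, 19.0, 14.0], 0.61), ([167.0, 173.0, 24.0, 30.0], 0.57)]
rack [([188.0, 236.0, 50.0, 86.0], 0.58), ([472.0, 235.0, 79.0, 93.0], 0.5)]
tote [([473.0, 237.0, 78.0, 90.0], 0.97)]
analyser [([339.0, 174.0, 122.0, 148.0], 0.67), ([188.0, 237.0, 55.0, 82.0], 0.47)]
sanitiser [([186.0, 140.0, 35.0, 31.0], 0.77)]
reagent_jar [([477.0, 149.0, 33.0, 28.0], 0.83)]
side [[438.9030019475974, 0.0, 320.31114148427355], [0.0, 438.9030019475974, 206.10764148249785], [0.0, 0.0, 1.0]] [0.0335 0.     0.     0.     0.    ] [[-0.972, -0.236, 0.006], [-0.119, 0.467, -0.876], [0.204, -0.852, -0.482]] [0.4997 0.1429 0.9862]
cam pos [0.3015 0.8913 0.5977]
cartridge_a [([330.0, 219.0, 28.0, 14.0], 0.79), ([329.0, 240.0, 23.0, 11.0], 0.71), ([400.0, 227.0, 14.0, 20.0], 0.5)]
aperture [([283.0, 220.0, 146.0, 96.0], 0.67), ([347.0, 332.0, 12.0, 22.0], 0.38)]
reset_pin [([281.0, 314.0, 12.0, 40.0], 0.84), ([237.0, 300.0, 15.0, 54.0], 0.77), ([223.0, 318.0, 25.0, 80.0], 0.7)]
rack [([318.0, 354.0, 131.0, 90.0], 0.98)]
tote [([364.0, 176.0, 83.0, 41.0], 0.93), ([344.0, 332.0, 9.0, 22.0], 0.73)]
analyser [([282.0, 222.0, 153.0, 96.0], 0.81)]
sanitiser [([348.0, 331.0, 10.0, 20.0], 0.65), ([183.0, 318.0, 38.0, 68.0], 0.59)]
reagent_jar [([297.0, 163.0, 18.0, 28.0], 0.58)]
```

```bash
python3 - <<'E'
import cv2
a=cv2.imread('pics/top0.png')[80:310,140:540];cv2.imwrite('pics/t1.png',cv2.resize(a,None,fx=2,fy=2,interpolation=cv2.INTER_CUBIC))
a=cv2.imread('pics/side0.png')[130:410,150:480];cv2.imwrite('pics/s1.png',cv2.resize(a,None,fx=2.1,fy=2.1,interpolation=cv2.INTER_CUBIC))
E
```

```text
(no output)
```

View pics/t1.png

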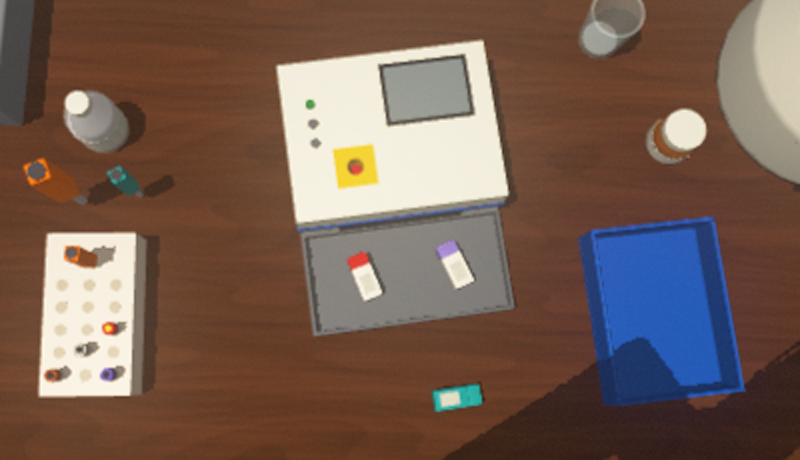

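View pics/s1.png

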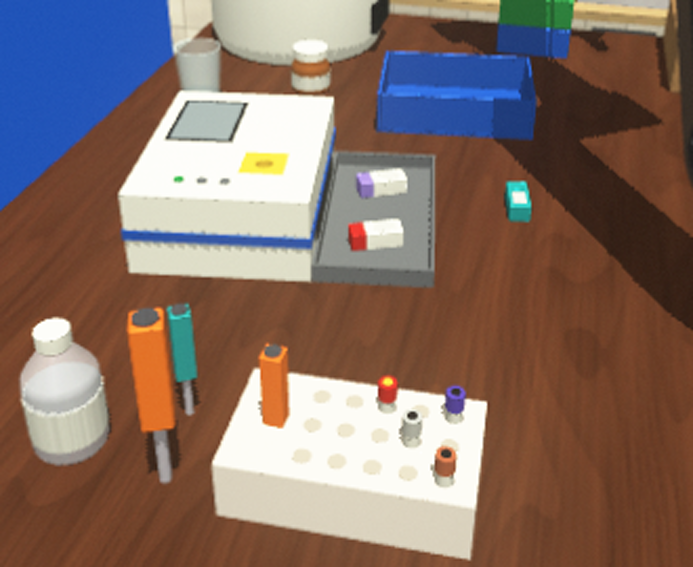

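The top view shows the rack with the orange pin (crop 75,255), the red cartridge at (365,277) and the lilac one at (455,265). The aperture is at (355,166) and the tote at (662,310). Next I'll measure these precisely by colour.

```bash
cat > h.py <<'E'
from station import bot
import cv2,numpy as np
np.set_printoptions(precision=4,suppress=True)
def cal(c):
    k=bot.get_calibration(c);return [np.array(k[q],float) for q in('intrinsics','D','R','t')]
def ray(c,px):
    K,D,R,t=cal(c);n=cv2.undistortPoints(np.array(px,float).reshape(-1,1,2),K,D)[:,0]
    return -R.T@t,np.c_[n,np.ones(len(n))]@R
def at(c,px,z):
    o,d=ray(c,px);return (o+d*((z-o[2])/d[:,2])[:,None])[:,:2]
def proj(c,X):
    K,D,R,t=cal(c);return cv2.projectPoints(np.array(X,float).reshape(-1,1,3),cv2.Rodrigues(R)[0],t,K,D)[0][:,0]
def tri(pt,ps):
    A=np.zeros((3,3));b=np.zeros(3)
    for c,p in(('top',pt),('side',ps)):
        o,d=ray(c,[p]);d=d[0]/np.linalg.norm(d[0]);M=np.eye(3)-np.outer(d,d);A+=M;b+=M@o
    return np.linalg.solve(A,b)
def blob(im,box,f):
    x0,y0,x1,y1=box;h=cv2.cvtColor(im[y0:y1,x0:x1],cv2.COLOR_RGB2HSV).astype(int)
    m=f(h[...,0],h[...,1],h[...,2]).astype(np.uint8)
    n,l,st,ce=cv2.connectedComponentsWithStats(m);i=1+st[1:,4].argmax()
    ys,xs=np.nonzero(l==i);return np.c_[xs+x0,ys+y0].astype(float)
E
python3 - <<'E'
from h import *
T=cv2.imread('pics/top0.png')[:,:,::-1].copy();S=cv2.imread('pics/side0.png')[:,:,::-1].copy()
def rect(p,z,n):
    r=cv2.minAreaRect(at('top',p,z).astype(np.float32));print(n,np.array(r[0]),'size',np.array(r[1]),'ang',r[2],'mean',at('top',p,z).mean(0))
rect(blob(T,(305,200,336,235),lambda h,s,v:((v>150)|((s>110)&(v>100)))),.024,'cart red')
rect(blob(T,(350,195,385,228),lambda h,s,v:((v>150)|((s>60)&(v>100)))),.024,'cart lilac')
rect(blob(T,(314,204,330,218),lambda h,s,v:((s>130)&(v>100))),.024,'red end')
rect(blob(T,(355,197,375,211),lambda h,s,v:((s>70)&(v>90))),.024,'lilac end')
rect(blob(T,(300,145,335,178),lambda h,s,v:((h>20)&(h<35)&(s>120)&(v>120))),.1,'yellow')
q=blob(S,(255,195,300,220),lambda h,s,v:((h>18)&(h<35)&(s>110)&(v>120)));print('yellow side',at('side',q,.1).mean(0))
rect(blob(T,(420,180,520,290),lambda h,s,v:((h>100)&(h<125)&(s>150))),.06,'tote')
rect(blob(T,(155,190,215,285),lambda h,s,v:((s<60)&(v>180))),.055,'rack')
rect(blob(T,(240,90,400,195),lambda h,s,v:((s<60)&(v>170))),.1,'case')
# pin
p=blob(T,(168,198,195,216),lambda h,s,v:((h<15)&(s>150)&(v>80)));print('pin top px',p.min(0),p.max(0))
q=blob(S,(268,290,295,338),lambda h,s,v:((h<15)&(s>150)&(v>80)));print('pin side px',q.min(0),q.max(0))
for n,px in(('top',(176,206.5)),):print(at('top',[px],.125))
print('side top', at('side',[(280.5,296.5)],.125),'side foot',at('side',[(281,332)],.055))
print('side red',at('side',[(330,240)],.015),'lil',at('side',[(331,218)],.015))
a=cv2.resize(T[190:230,160:210],None,fx=8,fy=8,interpolation=cv2.INTER_NEAREST)
b=cv2.resize(S[285:345,255:305],None,fx=8,fy=8,interpolation=cv2.INTER_NEAREST)
c=np.zeros((480,800,3),np.uint8);c[:320,:400]=a;c[:480,400:]=b;cv2.imwrite('pics/pin.png',c[:,:,::-1])
E
```

```text
cart red [0.4888 0.0272] size [0.0619 0.0281] ang 24.019014358520508 mean [0.4888 0.027 ]
cart lilac [ 0.508  -0.0891] size [0.0602 0.028 ] ang 27.362274169921875 mean [ 0.5074 -0.0895]
red end [0.5091 0.0351] size [0.0154 0.0259] ang 23.62917137145996 mean [0.5089 0.0349]
lilac end [ 0.5275 -0.0791] size [0.014  0.0257] ang 27.353910446166992 mean [ 0.5276 -0.0791]
yellow [0.6143 0.0416] size [0.0486 0.0487] ang 9.683450698852539 mean [0.6147 0.0417]
yellow side [0.6121 0.0439]
tote [ 0.4523 -0.3422] size [0.2178 0.1742] ang 8.002090454101562 mean [ 0.4505 -0.3424]
rack [0.4289 0.3645] size [0.1975 0.1099] ang 2.136746883392334 mean [0.4268 0.3646]
case [ 0.6615 -0.0009] size [0.2018 0.2602] ang 9.375846862792969 mean [0.6512 0.0046]
pin top px [172. 203.] [187. 212.]
pin side px [268. 290.] [287. 333.]
[[0.4931 0.3657]]
side top [[0.4921 0.3678]] side foot [[0.4913 0.3755]]
side red [[0.4851 0.0213]] lil [[ 0.5054 -0.0818]]
```

View pics/pin.png

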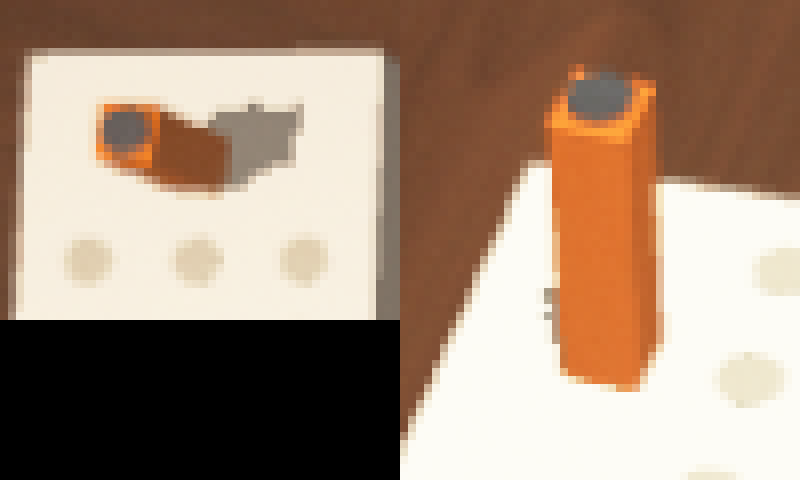

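```bash
cat >> h.py <<'E'
def plan(xyz,yaw=None):
    """shift (mm, tool axes) and spin to bring the TCP to xyz, tool y along yaw (deg, mod 180)"""
    s=bot.read_state();w,x,y,z=s['ee_rot']
    from scipy.spatial.transform import Rotation as Ro
    R=Ro.from_quat([x,y,z,w]).as_matrix();p=np.array(s['tool_pos']);sp=0
    a=np.degrees(np.arctan2(R[1,1],R[0,1]))
    if yaw is not None: sp=-((yaw-a+90)%180-90)
    R2=R@Ro.from_euler('z',sp,degrees=True).as_matrix()
    print('t',round(s['time'],2),'pos',p,'yaw',round(a,1),'tilt',R[:2,2],'gap',round(s['finger_gap'],4),'F',np.array(s['ft_force']).round(1),'| spin',round(np.radians(sp),3),'then slide',(R2.T@(np.array(xyz)-p)*1000).round(1))
E
python3 -c "
from h import *
plan((.508,-.0895,.13),117.4)"
```

```text
t 0.9 pos [ 0.2186 -0.6386  0.2313] yaw 108.9 tilt [-0.  0.] gap 0.0853 F [ 0.2 -0.6 -0.2] | spin -0.148 then slide [-509.7  354.3  101.3]
```

{"fn": "play_rows", "kwargs": {
  "motion": [
    {"slide": [0,0,0],"spin": -0.1,"grip": 0.6},
    {"slide": [-32,22,0],"spin": -0.048,"grip": 0.6},
    {"slide": [-32,22,4],"spin": 0,"grip": 0.6},
    {"slide": [-32,22,4],"spin": 0,"grip": 0.6},
    {"slide": [-32,22,4],"spin": 0,"grip": 0.6}
  ]
}}

```text
time: 1.32
tool_pos: [0.2937, -0.5012, 0.219]
ee_rot: [0.0, -0.236, 0.972, -0.0]
ft_force: [1.7, 0.8, 0.8]
finger_gap: 0.0514
grip_force: 0.0
```

{"fn": "play_rows", "kwargs": {
  "motion": [
    {"slide": [-32,22,4],"spin": 0,"grip": 0.6},
    {"slide": [-32,22,6],"spin": 0,"grip": 0.6},
    {"slide": [-32,22,6],"spin": 0,"grip": 0.6},
    {"slide": [-32,22,6],"spin": 0,"grip": 0.6},
    {"slide": [-32,22,6],"spin": 0,"grip": 0.6}
  ]
}}

```text
time: 1.73
tool_pos: [0.3855, -0.3296, 0.1914]
ee_rot: [0.0, -0.237, 0.972, -0.0]
ft_force: [0.6, -0.4, -0.1]
finger_gap: 0.0514
grip_force: 0.0
```

{"fn": "play_rows", "kwargs": {
  "motion": [
    {"slide": [-32,22,6],"spin": 0,"grip": 0.6},
    {"slide": [-32,22,6],"spin": 0,"grip": 0.6},
    {"slide": [-32,22,6],"spin": 0,"grip": 0.6},
    {"slide": [-32,22,6],"spin": 0,"grip": 0.6},
    {"slide": [-32,22,6],"spin": 0,"grip": 0.6}
  ]
}}

```text
time: 2.15
tool_pos: [0.4771, -0.1581, 0.1615]
ee_rot: [0.001, -0.237, 0.972, -0.0]
ft_force: [1.5, -1.3, -0.6]
finger_gap: 0.0512
grip_force: 0.0
```

```bash
python3 -c "
from h import *
plan((.508,-.0895,.006),117.4)"
```

```text
t 2.15 pos [ 0.4771 -0.1581  0.1615] yaw 117.4 tilt [ 0.0011 -0.    ] gap 0.0512 F [ 1.5 -1.3 -0.6] | spin -0.0 then slide [-58.9  46.8 155.5]
```

{"fn": "play_rows", "kwargs": {
  "motion": [
    {"slide": [-30,23,10],"spin": 0,"grip": 0.6},
    {"slide": [-29,23.5,10],"spin": 0,"grip": 0.6},
    {"slide": [0,0,35],"spin": 0,"grip": 0.6},
    {"slide": [0,0,30],"spin": 0,"grip": 0.6},
    {"slide": [0,0,20],"spin": 0,"grip": 0.6}
  ]
}}

```text
time: 2.57
tool_pos: [0.5066, -0.0906, 0.0541]
ee_rot: [-0.001, -0.237, 0.971, 0.0]
ft_force: [-0.4, 0.5, -0.0]
finger_gap: 0.0513
grip_force: 0.0
```

```bash
python3 -c "
from h import *
plan((.508,-.0895,.006),117.4)
a=bot.camera('top');b=bot.camera('side')
c=np.zeros((480,800,3),np.uint8)
c[:,:400]=cv2.resize(a[190:250,345:395],(400,480));c[:,400:]=cv2.resize(b[190:250,305:355],(400,480))
cv2.imwrite('pics/g1.png',c[:,:,::-1])"
```

```text
t 2.57 pos [ 0.5066 -0.0906  0.0541] yaw 117.5 tilt [-0.0017  0.0001] gap 0.0513 F [-0.4  0.5 -0. ] | spin 0.001 then slide [-1.9  0.3 48.1]
```

View pics/g1.png

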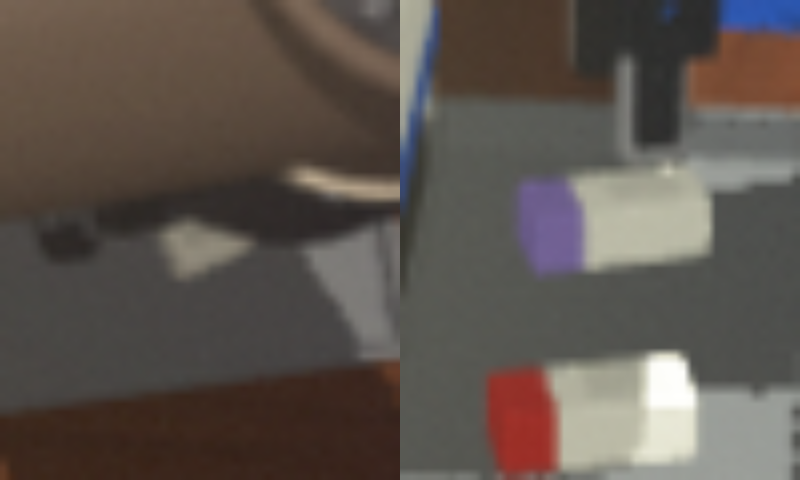

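Left (top view): the arm hides the cartridge except for a sliver. Right (side view): the finger, around (655,110) in the crop, is above the lilac cartridge. Positions agree, so I'll descend and grip.

{"fn": "play_rows", "kwargs": {
  "motion": [
    {"slide": [-2,0,20],"spin": 0,"grip": 0.6},
    {"slide": [0,0,15],"spin": 0,"grip": 0.6},
    {"slide": [0,0,8],"spin": 0,"grip": 0.6},
    {"slide": [0,0,4],"spin": 0,"grip": 0.6},
    {"slide": [0,0,0],"spin": 0,"grip": 0.6}
  ]
}}

```text
time: 3.08
tool_pos: [0.5094, -0.0908, 0.0096]
ee_rot: [-0.0, -0.237, 0.972, -0.0]
ft_force: [0.2, 0.5, 0.3]
finger_gap: 0.0514
grip_force: 0.0
```

{"fn": "play_rows", "kwargs": {
  "motion": [
    {"slide": [0,0,0],"spin": 0,"grip": 0.2},
    {"slide": [0,0,0],"spin": 0,"grip": 0.2},
    {"slide": [0,0,0],"spin": 0,"grip": 0.2},
    {"slide": [0,0,0],"spin": 0,"grip": 0.2},
    {"slide": [0,0,0],"spin": 0,"grip": 0.2}
  ]
}}

```text
time: 3.5
tool_pos: [0.5101, -0.0907, 0.0106]
ee_rot: [0.001, -0.237, 0.972, -0.0]
ft_force: [-0.3, -0.1, 6.5]
finger_gap: 0.0247
grip_force: 59.6
```

```bash
python3 -c "
from h import *
plan((.495,-.342,.14))"
```

```text
t 3.5 pos [ 0.5101 -0.0907  0.0106] yaw 117.4 tilt [0.0021 0.0001] gap 0.0247 F [-0.3 -0.1  6.5] | spin 0.0 then slide [ 128.8 -216.3 -129.4]
```

{"fn": "play_rows", "kwargs": {
  "motion": [
    {"slide": [0,0,-15],"spin": 0,"grip": 0.2},
    {"slide": [0,0,-35],"spin": 0,"grip": 0.2},
    {"slide": [0,0,-40],"spin": 0,"grip": 0.2},
    {"slide": [10,-20,-30],"spin": 0,"grip": 0.2},
    {"slide": [20,-33,-10],"spin": 0,"grip": 0.2}
  ]
}}

```text
time: 3.92
tool_pos: [0.5104, -0.1505, 0.1456]
ee_rot: [0.004, -0.239, 0.971, -0.001]
ft_force: [2.1, -0.4, 0.2]
finger_gap: 0.0248
grip_force: 59.1
```

{"fn": "play_rows", "kwargs": {
  "motion": [
    {"slide": [20,-33,0],"spin": 0,"grip": 0.2},
    {"slide": [20,-33,0],"spin": 0,"grip": 0.2},
    {"slide": [20,-33,0],"spin": 0,"grip": 0.2},
    {"slide": [20,-33,0],"spin": 0,"grip": 0.2},
    {"slide": [19,-31,0],"spin": 0,"grip": 0.2}
  ]
}}

```text
time: 4.33
tool_pos: [0.4936, -0.3438, 0.1402]
ee_rot: [0.001, -0.237, 0.972, -0.0]
ft_force: [1.4, -0.1, 0.4]
finger_gap: 0.0244
grip_force: 59.1
```

```bash
python3 -c "
from h import *
plan((.495,-.342,.016))
print(bot.read_state()['grip_force'])
b=bot.camera('side');cv2.imwrite('pics/g2.png',cv2.resize(b[110:260,270:470],(800,600))[:,:,::-1])"
```

```text
t 4.33 pos [ 0.4936 -0.3438  0.1402] yaw 117.4 tilt [ 0.0012 -0.0003] gap 0.0244 F [ 1.4 -0.1  0.4] | spin 0.0 then slide [ -2.    1.1 124.2]
59.08688843250275
```

View pics/g2.png

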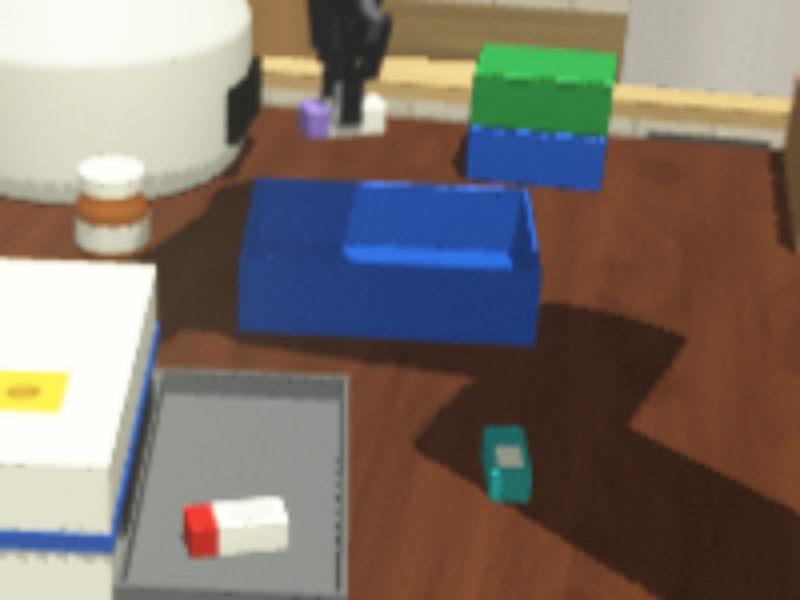

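The side view shows the lilac cartridge held in the gripper at crop (340,117). It is above the tote, and the red one is still in the tray. Lowering and releasing.

{"fn": "play_rows", "kwargs": {
  "motion": [
    {"slide": [-1,1,35],"spin": 0,"grip": 0.2},
    {"slide": [0,0,35],"spin": 0,"grip": 0.2},
    {"slide": [0,0,30],"spin": 0,"grip": 0.2},
    {"slide": [0,0,16],"spin": 0,"grip": 0.2},
    {"slide": [0,0,8],"spin": 0,"grip": 0.2}
  ]
}}

```text
time: 4.8
tool_pos: [0.4927, -0.3399, 0.0129]
ee_rot: [-0.002, -0.236, 0.972, 0.001]
ft_force: [-0.2, -0.1, 0.3]
finger_gap: 0.0246
grip_force: 59.2
```

{"fn": "play_rows", "kwargs": {
  "motion": [
    {"slide": [0,0,0],"spin": 0,"grip": 0.2},
    {"slide": [0,0,0],"spin": 0,"grip": 0.55},
    {"slide": [0,0,0],"spin": 0,"grip": 0.55},
    {"slide": [0,0,0],"spin": 0,"grip": 0.55},
    {"slide": [0,0,0],"spin": 0,"grip": 0.55}
  ]
}}

```text
time: 5.22
tool_pos: [0.4953, -0.3407, 0.0168]
ee_rot: [0.001, -0.237, 0.972, -0.001]
ft_force: [0.3, 0.2, 0.1]
finger_gap: 0.0468
grip_force: 0.0
```

{"fn": "play_rows", "kwargs": {
  "motion": [
    {"slide": [0,0,-15],"spin": 0,"grip": 0.55},
    {"slide": [0,0,-35],"spin": 0,"grip": 0.55},
    {"slide": [0,0,-38],"spin": 0,"grip": 0.55},
    {"slide": [0,0,-30],"spin": 0.059,"grip": 0.6},
    {"slide": [0,0,0],"spin": 0.057,"grip": 0.6}
  ]
}}

```text
time: 5.63
tool_pos: [0.4981, -0.3422, 0.1415]
ee_rot: [0.005, -0.179, 0.984, -0.003]
ft_force: [2.5, -0.7, 0.3]
finger_gap: 0.0511
grip_force: 0.0
```

```bash
python3 -c "
from h import *
plan((.4888,.027,.13),112.5)
S=bot.camera('side')
q=blob(S,(310,225,350,255),lambda h,s,v:((v>140)));print(q.mean(0))
S0=cv2.imread('pics/side0.png')[:,:,::-1].copy()
q=blob(S0,(310,225,350,255),lambda h,s,v:((v>140)));print(q.mean(0))
print(bot.spot_in('side','cartridge_a'))"
```

```text
t 5.63 pos [ 0.4981 -0.3422  0.1415] yaw 110.7 tilt [ 0.0108 -0.0051] gap 0.0511 F [ 2.5 -0.7  0.3] | spin -0.032 then slide [-132.7  344.8    9.5]
[329.6296 239.4436]
[329.6535 239.4317]
[{'bbox': [327.9, 241.6, 23.4, 14.7], 'score': 0.72}, {'bbox': [396.2, 226.0, 9.6, 20.6], 'score': 0.71}]
```

{"fn": "play_rows", "kwargs": {
  "motion": [
    {"slide": [0,0,0],"spin": -0.055,"grip": 0.6},
    {"slide": [-14,34,0],"spin": 0,"grip": 0.6},
    {"slide": [-14,34,0],"spin": 0,"grip": 0.6},
    {"slide": [-14,34,0],"spin": 0,"grip": 0.6},
    {"slide": [-14,34,0],"spin": 0,"grip": 0.6}
  ]
}}

```text
time: 6.15
tool_pos: [0.4893, -0.1921, 0.1324]
ee_rot: [-0.001, -0.207, 0.978, 0.0]
ft_force: [0.3, 0.3, -0.2]
finger_gap: 0.0513
grip_force: 0.0
```

{"fn": "play_rows", "kwargs": {
  "motion": [
    {"slide": [-14,34,0],"spin": 0,"grip": 0.6},
    {"slide": [-14,34,0],"spin": 0,"grip": 0.6},
    {"slide": [-14,34,0],"spin": 0,"grip": 0.6},
    {"slide": [-14,34,0],"spin": 0,"grip": 0.6},
    {"slide": [-14,34,0],"spin": 0,"grip": 0.6}
  ]
}}

```text
time: 6.57
tool_pos: [0.4846, -0.0081, 0.1327]
ee_rot: [-0.001, -0.208, 0.978, 0.0]
ft_force: [1.0, 0.3, -0.0]
finger_gap: 0.051
grip_force: 0.0
```

{"fn": "play_rows", "kwargs": {
  "motion": [
    {"slide": [-14,34,0],"spin": 0,"grip": 0.6},
    {"slide": [0,0,25],"spin": 0,"grip": 0.6},
    {"slide": [0,0,30],"spin": 0,"grip": 0.6},
    {"slide": [0,0,15],"spin": 0,"grip": 0.6},
    {"slide": [0,0,0],"spin": 0,"grip": 0.6}
  ]
}}

```text
time: 6.98
tool_pos: [0.4817, 0.0264, 0.0597]
ee_rot: [-0.004, -0.208, 0.978, -0.001]
ft_force: [-0.5, -0.1, 0.4]
finger_gap: 0.0511
grip_force: 0.0
```

```bash
python3 -c "
from h import *
plan((.4888,.027,.009),114)"
```

```text
t 6.98 pos [0.4817 0.0264 0.0597] yaw 114.0 tilt [-0.0068 -0.0025] gap 0.0511 F [-0.5 -0.1  0.4] | spin -0.0 then slide [-7.1 -2.4 50.7]
```

{"fn": "play_rows", "kwargs": {
  "motion": [
    {"slide": [-6,-2,20],"spin": 0,"grip": 0.6},
    {"slide": [0,0,15],"spin": 0,"grip": 0.6},
    {"slide": [0,0,10],"spin": 0,"grip": 0.6},
    {"slide": [0,0,5],"spin": 0,"grip": 0.6},
    {"slide": [0,0,0],"spin": 0,"grip": 0.2}
  ]
}}

```text
time: 7.4
tool_pos: [0.4906, 0.0273, 0.0128]
ee_rot: [-0.001, -0.207, 0.978, -0.0]
ft_force: [-0.5, 0.9, 0.1]
finger_gap: 0.0404
grip_force: 0.0
```

{"fn": "play_rows", "kwargs": {
  "motion": [
    {"slide": [0,0,0],"spin": 0,"grip": 0.2},
    {"slide": [0,0,0],"spin": 0,"grip": 0.2},
    {"slide": [0,0,0],"spin": 0,"grip": 0.2},
    {"slide": [0,0,0],"spin": 0,"grip": 0.2},
    {"slide": [0,0,-10],"spin": 0,"grip": 0.2}
  ]
}}

```text
time: 7.82
tool_pos: [0.4903, 0.0274, 0.0227]
ee_rot: [-0.001, -0.207, 0.978, -0.0]
ft_force: [0.8, 0.2, -0.1]
finger_gap: 0.0241
grip_force: 59.0
```

{"fn": "play_rows", "kwargs": {
  "motion": [
    {"slide": [0,0,-35],"spin": 0,"grip": 0.2},
    {"slide": [0,0,-40],"spin": 0,"grip": 0.2},
    {"slide": [0,0,-30],"spin": 0,"grip": 0.2},
    {"slide": [0,0,-15],"spin": 0,"grip": 0.2},
    {"slide": [0,0,0],"spin": 0,"grip": 0.2}
  ]
}}

```text
time: 8.23
tool_pos: [0.4933, 0.0285, 0.1478]
ee_rot: [0.004, -0.207, 0.978, 0.001]
ft_force: [0.6, 0.7, -1.5]
finger_gap: 0.0244
grip_force: 59.1
```

```bash
python3 -c "
from h import *
plan((.41,-.353,.14))"
```

```text
t 8.23 pos [0.4933 0.0285 0.1478] yaw 113.9 tilt [0.0074 0.0027] gap 0.0244 F [ 0.6  0.7 -1.5] | spin 0.0 then slide [ 230.9 -314.9    6.1]
```

{"fn": "play_rows", "kwargs": {
  "motion": [
    {"slide": [23,-31.5,0],"spin": 0,"grip": 0.2},
    {"slide": [23,-31.5,0],"spin": 0,"grip": 0.2},
    {"slide": [23,-31.5,0],"spin": 0,"grip": 0.2},
    {"slide": [23,-31.5,0],"spin": 0,"grip": 0.2},
    {"slide": [23,-31.5,0],"spin": 0,"grip": 0.2}
  ]
}}

```text
time: 8.65
tool_pos: [0.4486, -0.1642, 0.143]
ee_rot: [-0.0, -0.207, 0.978, 0.0]
ft_force: [1.9, -0.8, -0.1]
finger_gap: 0.0241
grip_force: 59.2
```

{"fn": "play_rows", "kwargs": {
  "motion": [
    {"slide": [23,-31.5,0],"spin": 0,"grip": 0.2},
    {"slide": [23,-31.5,0],"spin": 0,"grip": 0.2},
    {"slide": [23,-31.5,0],"spin": 0,"grip": 0.2},
    {"slide": [23,-31.5,0],"spin": 0,"grip": 0.2},
    {"slide": [23,-31.5,0],"spin": 0,"grip": 0.2}
  ]
}}

```text
time: 9.07
tool_pos: [0.4071, -0.355, 0.1429]
ee_rot: [-0.0, -0.207, 0.978, 0.0]
ft_force: [1.0, 0.8, -0.3]
finger_gap: 0.0242
grip_force: 59.2
```

```bash
python3 -c "
from h import *
plan((.41,-.353,.018));print(bot.read_state()['grip_force'])"
```

```text
t 9.07 pos [ 0.4071 -0.355   0.1429] yaw 113.9 tilt [-0.0002  0.0004] gap 0.0242 F [ 1.   0.8 -0.3] | spin 0.0 then slide [ -3.5   0.6 124.9]
59.214316606521606
```

{"fn": "play_rows", "kwargs": {
  "motion": [
    {"slide": [-3.5,0.5,35],"spin": 0,"grip": 0.2},
    {"slide": [0,0,35],"spin": 0,"grip": 0.2},
    {"slide": [0,0,30],"spin": 0,"grip": 0.2},
    {"slide": [0,0,17],"spin": 0,"grip": 0.2},
    {"slide": [0,0,8],"spin": 0,"grip": 0.2}
  ]
}}

```text
time: 9.48
tool_pos: [0.4088, -0.3508, 0.015]
ee_rot: [-0.002, -0.206, 0.978, 0.002]
ft_force: [-7.8, 8.9, 52.6]
finger_gap: 0.0242
grip_force: 67.4
```

{"fn": "play_rows", "kwargs": {
  "motion": [
    {"slide": [0,0,0],"spin": 0,"grip": 0.2},
    {"slide": [0,0,0],"spin": 0,"grip": 0.55},
    {"slide": [0,0,0],"spin": 0,"grip": 0.55},
    {"slide": [0,0,0],"spin": 0,"grip": 0.55},
    {"slide": [0,0,0],"spin": 0,"grip": 0.55}
  ]
}}

```text
time: 9.9
tool_pos: [0.4118, -0.3517, 0.019]
ee_rot: [0.001, -0.207, 0.978, -0.0]
ft_force: [0.4, -0.3, 0.4]
finger_gap: 0.0471
grip_force: 0.0
```

{"fn": "play_rows", "kwargs": {
  "motion": [
    {"slide": [0,0,-15],"spin": 0,"grip": 0.55},
    {"slide": [0,0,-35],"spin": 0,"grip": 0.55},
    {"slide": [0,0,-40],"spin": 0,"grip": 0.55},
    {"slide": [0,0,-40],"spin": 0,"grip": 0.55},
    {"slide": [0,0,-40],"spin": 0,"grip": 0.55}
  ]
}}

```text
time: 10.32
tool_pos: [0.4109, -0.3514, 0.1908]
ee_rot: [0.0, -0.207, 0.978, -0.0]
ft_force: [0.8, -0.4, -0.8]
finger_gap: 0.0473
grip_force: 0.0
```

{"fn": "play_rows", "kwargs": {
  "motion": [
    {"slide": [0,0,-30],"spin": 0,"grip": 0.55},
    {"slide": [-15,38,0],"spin": 0,"grip": 0.55},
    {"slide": [-15,38,0],"spin": 0,"grip": 0.55},
    {"slide": [-15,38,0],"spin": 0,"grip": 0.55},
    {"slide": [-15,38,0],"spin": 0,"grip": 0.55}
  ]
}}

```text
time: 10.73
tool_pos: [0.404, -0.187, 0.2189]
ee_rot: [0.001, -0.206, 0.979, -0.0]
ft_force: [1.4, 2.0, 1.2]
finger_gap: 0.0473
grip_force: 0.0
```

```bash
cat > pin.py <<'E'
from h import *
from scipy.optimize import minimize
T=cv2.imread('pics/top0.png')[:,:,::-1].copy();S=cv2.imread('pics/side0.png')[:,:,::-1].copy()
masks={}
f=lambda h,s,v:((h<16)&(s>140)&(v>80))
for c,im,box in(('top',T,(166,198,192,217)),('side',S,(266,288,294,338))):
    p=blob(im,box,f).astype(int);m=np.zeros(im.shape[:2],np.uint8);m[p[:,1],p[:,0]]=1
    cs,_=cv2.findContours(m,cv2.RETR_EXTERNAL,2);cv2.drawContours(m,cs,-1,1,-1);masks[c]=cv2.GaussianBlur(m.astype(np.float32),(0,0),.7);print(c,m.sum())
def cost(q):
    x,y,a,dx,dy,ds,dt=q*np.array([1e-3,1e-3,.01,1,1,1,1]);e=0
    P=np.array([[i*.009,j*.009,z] for i in(-1,1) for j in(-1,1) for z in(0,.07)])
    R=np.array([[np.cos(a),-np.sin(a),0],[np.sin(a),np.cos(a),0],[0,0,1]])
    X=P@R.T+[x,y,.055]
    for c in masks:
        h=cv2.convexHull(proj(c,X).astype(np.float32))+((dx,dy) if c=='top' else (ds,dt))
        r=np.zeros((400,640),np.uint8);cv2.fillConvexPoly(r,np.round(h*256).astype(np.int32),255,cv2.LINE_AA,8)
        e+=((cv2.GaussianBlur(r/255.,(0,0),.7)-masks[c])**2).sum()
    return e+.3*(q[3:]**2).sum()
best=[]
for a0 in(-70,-40,-10,0,20,50,80):
    o=minimize(cost,[493,367,a0,0,0,0,0],method='Nelder-Mead',options=dict(initial_simplex=np.array([[493,367,a0,0,0,0,0]]+[[493+4*(i==0),367+4*(i==1),a0+12*(i==2)]+[.5*(i==k) for k in(3,4,5,6)] for i in range(7)]),maxiter=900))
    best.append((o.fun,o.x))
best.sort(key=lambda b:b[0])
for f_,x in best[:4]:print(round(f_,2),x[:2],'yaw deg',round(np.degrees(x[2]*.01),1),x[3:])
print('big pin top/foot', tri((158.5,165.5),(220.5,281)),'turq',tri((198,167),(236,277)))
E
python3 pin.py
python3 -c "
from h import *
a=bot.camera('top');b=bot.camera('side');plan((.493,.367,.2))
c=np.zeros((600,800,3),np.uint8)
c[:,:400]=cv2.resize(a[150:300,420:520],(400,600));c[:300,400:]=cv2.resize(b[130:220,300:420],(400,300));c[300:,400:]=cv2.resize(b[200:275,280:380],(400,300))
cv2.imwrite('pics/g3.png',c[:,:,::-1])"
```

```text
top 93
side 847
t 10.83 pos [ 0.4046 -0.184   0.2194] yaw 114.2 tilt [0.003  0.0009] gap 0.0472 F [ 0.5 -0.9 -0.4] | spin 0.0 then slide [-306.5  466.3   20.1]Traceback (most recent call last):
  File "pin.py", line 21, in <module>
    o=minimize(cost,[493,367,a0,0,0,0,0],method='Nelder-Mead',options=dict(initial_simplex=np.array([[493,367,a0,0,0,0,0]]+[[493+4*(i==0),367+4*(i==1),a0+12*(i==2)]+[.5*(i==k) for k in(3,4,5,6)] for i in range(7)]),maxiter=900))
    res = _minimize_neldermead(fun, x0, args, callback, bounds=bounds,
                               **options)
    fxr = func(xr)
    fx = function(np.copy(x), *(wrapper_args + args))
  File "pin.py", line 15, in cost
    h=cv2.convexHull(proj(c,X).astype(np.float32))+((dx,dy) if c=='top' else (ds,dt))
                     ~~~~^^^^^
  File "h.py", line 12, in proj
    K,D,R,t=cal(c);return cv2.projectPoints(np.array(X,float).reshape(-1,1,3),cv2.Rodrigues(R)[0],t,K,D)[0][:,0]
            ~~~^^^
  File "h.py", line 5, in cal
    k=bot.get_calibration(c);return [np.array(k[q],float) for q in('intrinsics','D','R','t')]
ValueError: time passes only in moves, steps and waits
```

View pics/g3.png

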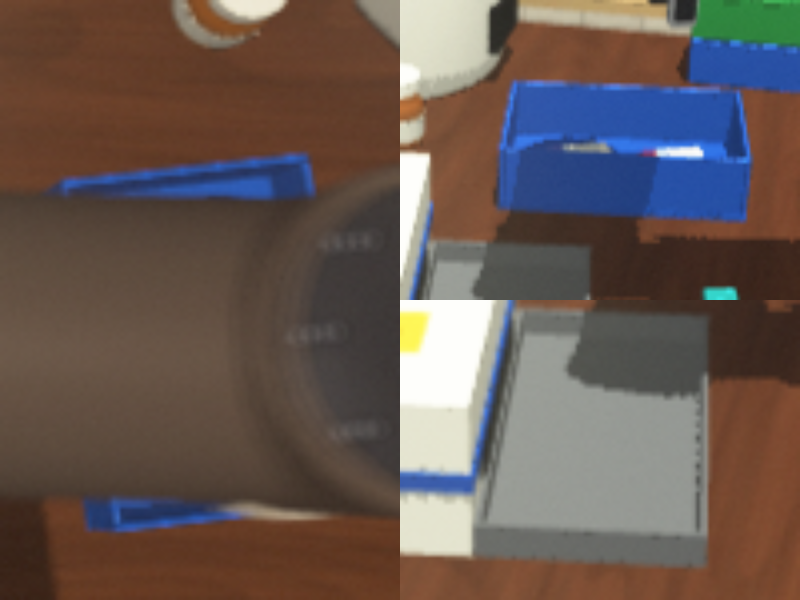

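The side view shows both cartridges in the tote (crop (585,148) and (680,152)), and the tray is empty. I'll cache the calibration and refit the pin.

```bash
sed -i 's/^def cal(c):/import functools\n@functools.cache\ndef cal(c):/' h.py
sed -i "s/^f=lambda.*/f=lambda h,s,v:((h<16)\&(s>175)\&(v>95))/" pin.py
sed -i "s/print(c,m.sum())/print(c,m.sum(),p.min(0),p.max(0))/" pin.py
timeout 200 python3 pin.py
```

```text
top 53 [175 203] [187 212]
side 413 [273 295] [286 332]
182.71 [492.8603 366.5557] yaw deg 20.7 [-0.1621 -0.02   -0.9365  0.7839]
182.84 [495.0675 366.9757] yaw deg 19.5 [0.5465 0.1701 0.5428 0.9516]
183.71 [494.0026 366.8767] yaw deg 17.9 [ 0.2312  0.2147 -0.03    0.4114]
183.8 [494.9724 367.1437] yaw deg 18.0 [-1.2027 -0.1013  0.5947  1.3094]
big pin top/foot [0.5792 0.3989 0.1642] turq [0.59  0.325 0.114]
```

```bash
python3 - <<'E'
s=open('pin.py').read()
a=s.index("    p=blob");b=s.index("def cost")
s=s[:a]+'''    x0,y0,x1,y1=box;h=cv2.cvtColor(im,cv2.COLOR_RGB2HSV).astype(int);q=f(h[...,0],h[...,1],h[...,2]) if c=='side' else (h[...,0]<16)&(h[...,1]>110)
    m=np.zeros(im.shape[:2],np.uint8);m[y0:y1,x0:x1]=q[y0:y1,x0:x1]
    n,l,st,_=cv2.connectedComponentsWithStats(m,connectivity=8)
    for i in range(1,n):
        if st[i,4]<8:m[l==i]=0
    p=np.argwhere(m)[:,::-1];hu=cv2.convexHull(p.astype(np.int32));cv2.fillConvexPoly(m,hu,1);masks[c]=cv2.GaussianBlur(m.astype(np.float32),(0,0),.7);print(c,m.sum(),p.min(0),p.max(0))
'''+s[b:]
open('pin.py','w').write(s)
E
timeout 200 python3 pin.py
```

```text
top 140 [172 203] [188 213]
side 476 [273 295] [286 332]
64.3 [494.0276 365.3566] yaw deg 11.9 [-0.9086 -0.1507 -0.6143  1.1359]
64.6 [494.65   368.3103] yaw deg 14.1 [0.3114 0.0068 0.3599 0.8366]
65.36 [493.2787 368.7199] yaw deg 12.4 [ 0.2005 -0.4106 -0.3448  0.413 ]
65.45 [494.055  366.5651] yaw deg 13.7 [-0.4749 -0.154  -0.2873  0.5206]
big pin top/foot [0.5792 0.3989 0.1642] turq [0.59  0.325 0.114]
```

{"fn": "play_rows", "kwargs": {
  "motion": [
    {"slide": [0,0,0],"spin": 0.1,"grip": 0.5},
    {"slide": [0,0,0],"spin": 0.092,"grip": 0.5},
    {"slide": [-15,36,0],"spin": 0,"grip": 0.5},
    {"slide": [-15,36,0],"spin": 0,"grip": 0.5},
    {"slide": [-15,36,0],"spin": 0,"grip": 0.5}
  ]
}}

```text
time: 11.25
tool_pos: [0.4243, -0.0724, 0.2189]
ee_rot: [0.001, -0.111, 0.994, 0.0]
ft_force: [0.5, -0.3, -0.2]
finger_gap: 0.0426
grip_force: 0.0
```

{"fn": "play_rows", "kwargs": {
  "motion": [
    {"slide": [-15,36,0],"spin": 0,"grip": 0.5},
    {"slide": [-15,36,0],"spin": 0,"grip": 0.5},
    {"slide": [-15,36,0],"spin": 0,"grip": 0.5},
    {"slide": [-15,36,0],"spin": 0,"grip": 0.5},
    {"slide": [-15,36,0],"spin": 0,"grip": 0.5}
  ]
}}

```text
time: 11.67
tool_pos: [0.4574, 0.1211, 0.219]
ee_rot: [0.001, -0.112, 0.994, 0.0]
ft_force: [1.1, -1.2, -0.3]
finger_gap: 0.0426
grip_force: 0.0
```

{"fn": "play_rows", "kwargs": {
  "motion": [
    {"slide": [-15,36,0],"spin": 0,"grip": 0.5},
    {"slide": [-15,36,0],"spin": 0,"grip": 0.5},
    {"slide": [-15,36,0],"spin": 0,"grip": 0.5},
    {"slide": [-15,36,0],"spin": 0,"grip": 0.5},
    {"slide": [-15,36,0],"spin": 0,"grip": 0.5}
  ]
}}

```text
time: 12.08
tool_pos: [0.4906, 0.3132, 0.2188]
ee_rot: [0.0, -0.112, 0.994, 0.0]
ft_force: [0.8, -0.3, 0.8]
finger_gap: 0.0427
grip_force: 0.0
```

```bash
python3 -c "
from h import *
plan((.494,.367,.15),103)"
```

```text
t 12.08 pos [0.4906 0.3132 0.2188] yaw 102.9 tilt [0.0006 0.0006] gap 0.0427 F [ 0.8 -0.3  0.8] | spin -0.002 then slide [-15.4  51.6  68.8]
```

{"fn": "play_rows", "kwargs": {
  "motion": [
    {"slide": [-7,25,0],"spin": 0,"grip": 0.5},
    {"slide": [-8.5,26.5,0],"spin": 0,"grip": 0.5},
    {"slide": [0,0,35],"spin": 0,"grip": 0.5},
    {"slide": [0,0,30],"spin": 0,"grip": 0.5},
    {"slide": [0,0,0],"spin": 0,"grip": 0.5}
  ]
}}

```text
time: 12.5
tool_pos: [0.4914, 0.3628, 0.1473]
ee_rot: [-0.004, -0.112, 0.994, -0.003]
ft_force: [-0.9, -0.7, -1.2]
finger_gap: 0.0426
grip_force: 0.0
```

```bash
python3 -c "
from h import *
plan((.494,.367,.082),103)
b=bot.camera('side');cv2.imwrite('pics/g4.png',cv2.resize(b[230:350,200:360],(800,600))[:,:,::-1])
print(proj('side',[(.494,.367,.125)]),bot.read_state()['tool_pos'],proj('side',[bot.read_state()['tool_pos']]))"
```

```text
t 12.5 pos [0.4914 0.3628 0.1473] yaw 102.8 tilt [-0.0069 -0.0062] gap 0.0426 F [-0.9 -0.7 -1.2] | spin -0.003 then slide [-4.   3.8 65.3]
[[279.5451 296.0126]] [0.4928 0.3634 0.1506] [[280.3816 282.2186]]
```

View pics/g4.png

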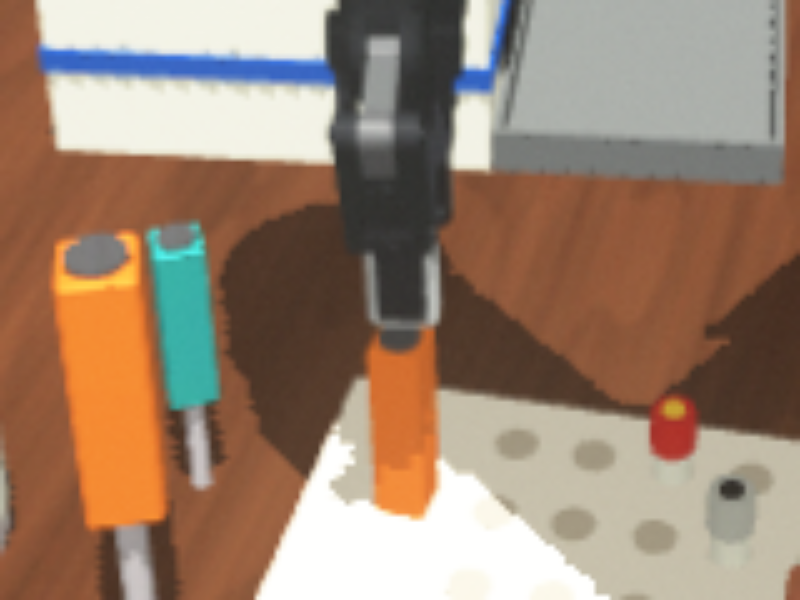

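The side view shows the near finger (crop 405,290) lined up with the orange pin (403,420), and the turquoise and large pins are clear of it. Descending onto it.

{"fn": "play_rows", "kwargs": {
  "motion": [
    {"slide": [-2,3,0],"spin": 0,"grip": 0.5},
    {"slide": [0,0,20],"spin": 0,"grip": 0.5},
    {"slide": [0,0,20],"spin": 0,"grip": 0.5},
    {"slide": [0,0,16],"spin": 0,"grip": 0.5},
    {"slide": [0,0,9],"spin": 0,"grip": 0.5}
  ]
}}

```text
time: 12.97
tool_pos: [0.4961, 0.3688, 0.0893]
ee_rot: [0.001, -0.112, 0.994, 0.001]
ft_force: [0.4, -0.1, 0.5]
finger_gap: 0.0425
grip_force: 0.0
```

{"fn": "play_rows", "kwargs": {
  "motion": [
    {"slide": [0,0,0],"spin": 0,"grip": 0.5},
    {"slide": [0,0,0],"spin": 0,"grip": 0.1},
    {"slide": [0,0,0],"spin": 0,"grip": 0.1},
    {"slide": [0,0,0],"spin": 0,"grip": 0.1},
    {"slide": [0,0,0],"spin": 0,"grip": 0.1}
  ]
}}

```text
time: 13.38
tool_pos: [0.4963, 0.3694, 0.0904]
ee_rot: [0.001, -0.112, 0.994, 0.001]
ft_force: [-0.1, -0.9, 7.0]
finger_gap: 0.0193
grip_force: 58.6
```

```bash
python3 -c "
from h import *
plan((.494,.367,.082),103);print(bot.read_state()['grip_force'],bot.read_state()['moment'])"
```

```text
t 13.38 pos [0.4963 0.3694 0.0904] yaw 102.9 tilt [0.0025 0.0023] gap 0.0193 F [-0.1 -0.9  7. ] | spin -0.002 then slide [ 2.8 -1.8  8.4]
58.61857853829861 [-0.2248  0.1429 -0.0586]
```

{"fn": "play_rows", "kwargs": {
  "motion": [
    {"slide": [0,0,-10],"spin": 0,"grip": 0.1},
    {"slide": [0,0,-25],"spin": 0,"grip": 0.1},
    {"slide": [0,0,-35],"spin": 0,"grip": 0.1},
    {"slide": [0,0,-35],"spin": 0,"grip": 0.1},
    {"slide": [0,0,-25],"spin": 0,"grip": 0.1}
  ]
}}

```text
time: 13.8
tool_pos: [0.4959, 0.3688, 0.2227]
ee_rot: [0.001, -0.112, 0.994, 0.001]
ft_force: [1.1, 0.8, 1.2]
finger_gap: 0.0191
grip_force: 58.8
```

{"fn": "play_rows", "kwargs": {
  "motion": [
    {"slide": [0,0,0],"spin": 0,"grip": 0.1},
    {"slide": [0,0,0],"spin": 0,"grip": 0.1}
  ]
}}

```text
time: 13.97
tool_pos: [0.4957, 0.3692, 0.2212]
ee_rot: [0.002, -0.112, 0.994, 0.002]
ft_force: [-1.4, -0.5, -1.7]
finger_gap: 0.0192
grip_force: 58.8
```

```bash
python3 -c "
from h import *
plan((.613,.043,.22));s=bot.read_state();p=np.array(s['tool_pos']);print(s['grip_force'],p)
a=bot.camera('top');b=bot.camera('side')
print('tip pred',proj('side',[p-[0,0,.0804]]),'foot',proj('side',[p-[0,0,.0354]]))
cv2.imwrite('pics/g5.png',cv2.resize(b[220:340,200:360],(800,600))[:,:,::-1])"
```

```text
t 13.97 pos [0.4957 0.3692 0.2212] yaw 102.9 tilt [0.0026 0.0038] gap 0.0192 F [-1.4 -0.5 -1.7] | spin 0.0 then slide [ -41.6 -344.1    0.3]
58.837818056344986 [0.4957 0.3692 0.2212]
tip pred [[277.7219 289.0343]] foot [[276.5776 266.2738]]
```

View pics/g5.png

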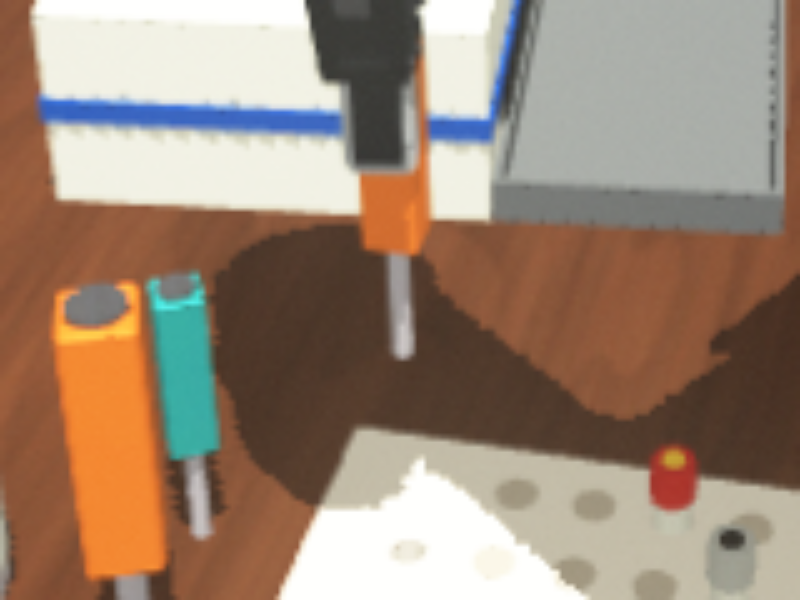

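The pin hangs upright, with its tip at crop (402,356). The large and turquoise pins and the tubes are untouched. I'll carry it across to the aperture.

{"fn": "play_rows", "kwargs": {
  "motion": [
    {"slide": [-4,-34,0],"spin": 0,"grip": 0.1},
    {"slide": [-4,-34,0],"spin": 0,"grip": 0.1},
    {"slide": [-4,-34,0],"spin": 0,"grip": 0.1},
    {"slide": [-4,-34,0],"spin": 0,"grip": 0.1},
    {"slide": [-4,-34,0],"spin": 0,"grip": 0.1}
  ]
}}

```text
time: 14.48
tool_pos: [0.5522, 0.2054, 0.2169]
ee_rot: [-0.001, -0.112, 0.994, -0.001]
ft_force: [0.8, 0.1, -0.2]
finger_gap: 0.0192
grip_force: 58.8
```

{"fn": "play_rows", "kwargs": {
  "motion": [
    {"slide": [-4,-34,0],"spin": 0,"grip": 0.1},
    {"slide": [-4,-34,0],"spin": 0,"grip": 0.1},
    {"slide": [-4,-34,0],"spin": 0,"grip": 0.1},
    {"slide": [-4,-34,0],"spin": 0,"grip": 0.1},
    {"slide": [-6,-34,0],"spin": 0,"grip": 0.1}
  ]
}}

```text
time: 14.9
tool_pos: [0.6113, 0.0445, 0.217]
ee_rot: [-0.001, -0.112, 0.994, -0.0]
ft_force: [1.2, 1.7, -0.7]
finger_gap: 0.0192
grip_force: 58.8
```

{"fn": "play_rows", "kwargs": {
  "motion": [
    {"slide": [0,-4,15],"spin": 0,"grip": 0.1},
    {"slide": [0,0,0],"spin": 0,"grip": 0.1},
    {"slide": [0,0,0],"spin": 0,"grip": 0.1}
  ]
}}

```text
time: 15.15
tool_pos: [0.6117, 0.0418, 0.2014]
ee_rot: [-0.002, -0.111, 0.994, -0.0]
ft_force: [-0.9, 0.4, -0.0]
finger_gap: 0.0188
grip_force: 58.9
```

```bash
python3 -c "
from h import *
p0=np.array([.4957,.3692,.2212]);tx=np.array([-.975,-.223,0])
from scipy.optimize import least_squares
r=least_squares(lambda q:(proj('side',[p0+q[0]*tx-[0,0,q[1]]])[0]-[279.9,290.4]),[0,.08]);print('d,L',r.x)
a=bot.camera('top');b=bot.camera('side')
p=np.array(bot.read_state()['tool_pos']);plan((.613,.043,.2))
print('tip now',p+r.x[0]*tx-[0,0,r.x[1]], 'proj side',proj('side',[p+r.x[0]*tx-[0,0,r.x[1]]]),'hole side',proj('side',[(.6145,.0417,.1),(.6121,.0439,.1)]))
c=np.zeros((480,800,3),np.uint8)
c[:,:400]=cv2.resize(a[140:200,295:345],(400,480));c[:,400:]=cv2.resize(b[165:225,250:300],(400,480))
cv2.imwrite('pics/g6.png',c[:,:,::-1])"
```

```text
d,L [0.0034 0.0831]
t 15.25 pos [0.6126 0.0431 0.2031] yaw 102.9 tilt [-0.001  -0.0005] gap 0.019 F [-0.2 -0.4  0.1] | spin 0.0 then slide [-0.4 -0.2  3.1]
tip now [0.6093 0.0423 0.12  ] proj side [[276.454  199.5826]] hole side [[274.7693 206.7343]
 [275.4408 207.2988]]
```

View pics/g6.png

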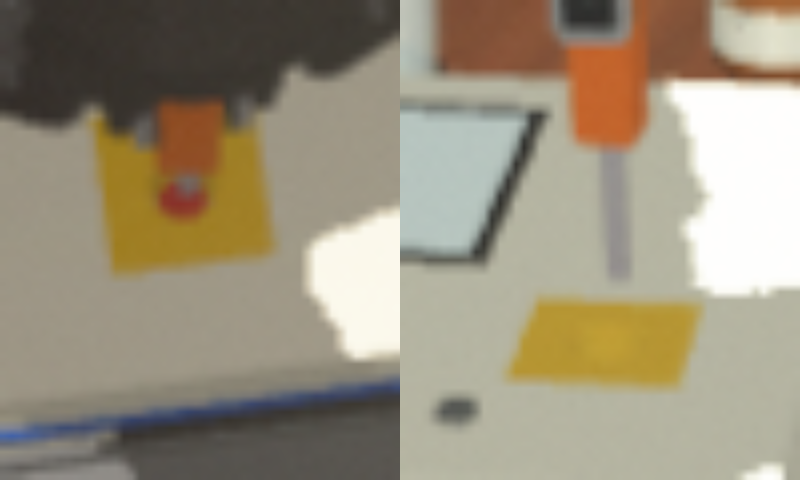

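Top view (left): the tip is at crop (190,182), just above the red button at (183,199). Side view (right): the tip is at (619,279) and the hole at (608,341). I'll triangulate the offset.

```bash
python3 -c "
from h import *
print('tip',tri((318.3,162.3),(276.9,199.3)))
T=cv2.imread('pics/top0.png')[:,:,::-1].copy()
q=blob(T,(300,145,335,178),lambda h,s,v:((h<12)|(h>170))&(s>150)&(v>90));print('red',len(q),q.mean(0),at('top',[q.mean(0)],.078))
y=blob(T,(300,145,335,178),lambda h,s,v:((h>20)&(h<35)&(s>120)&(v>120)));r=cv2.minAreaRect(y.astype(np.float32));print('yellow px',r, at('top',[r[0]],.1))
print('hole tri',tri(r[0],(275.5,207.1)))"
```

```text
tip [0.6099 0.039  0.1191]
red 23 [317.3043 164.2174] [[0.6159 0.0417]]
yellow px ((317.29254150390625, 162.69435119628906), (19.42806625366211, 19.956722259521484), 82.40535736083984) [[0.6142 0.0417]]
hole tri [0.6136 0.0415 0.0993]
```

{"fn": "play_rows", "kwargs": {
  "motion": [
    {"slide": [-4,0,0],"spin": 0,"grip": 0.1},
    {"slide": [0,0,5],"spin": 0,"grip": 0.1},
    {"slide": [0,0,5],"spin": 0,"grip": 0.1},
    {"slide": [0,0,0],"spin": 0,"grip": 0.1},
    {"slide": [0,0,0],"spin": 0,"grip": 0.1}
  ]
}}

```text
time: 15.67
tool_pos: [0.6164, 0.0436, 0.1928]
ee_rot: [-0.0, -0.112, 0.994, -0.0]
ft_force: [0.5, -0.4, -0.8]
finger_gap: 0.0193
grip_force: 58.9
```

```bash
python3 -c "
from h import *
a=bot.camera('top');b=bot.camera('side')
plan((.6165,.043,.153))
c=np.zeros((480,800,3),np.uint8)
c[:,:400]=cv2.resize(a[140:200,295:345],(400,480));c[:,400:]=cv2.resize(b[165:225,250:300],(400,480))
cv2.imwrite('pics/g7.png',c[:,:,::-1])"
```

```text
t 15.77 pos [0.6168 0.0435 0.1933] yaw 102.9 tilt [-0.     -0.0001] gap 0.0188 F [ 0.   0.3 -0.7] | spin 0.0 then slide [ 0.4 -0.4 40.3]
```

View pics/g7.png

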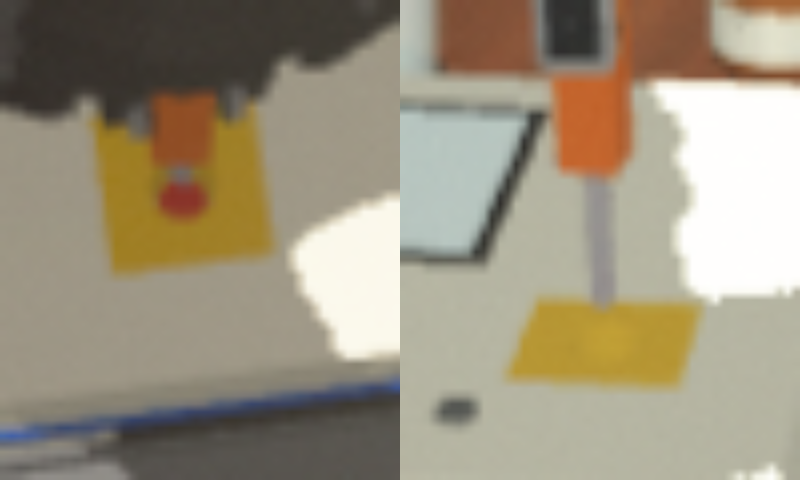

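The tip is now at crop (182,172) in the top view and (601,306) in the side view. It lines up with the hole to within about 1 mm, so I'll nudge it 1 mm and insert.

{"fn": "play_rows", "kwargs": {
  "motion": [
    {"slide": [1,0,0],"spin": 0,"grip": 0.1},
    {"slide": [0,0,6],"spin": 0,"grip": 0.1},
    {"slide": [0,0,6],"spin": 0,"grip": 0.1},
    {"slide": [0,0,6],"spin": 0,"grip": 0.1},
    {"slide": [0,0,0],"spin": 0,"grip": 0.1}
  ]
}}

```text
time: 16.18
tool_pos: [0.6148, 0.0429, 0.1734]
ee_rot: [-0.001, -0.112, 0.994, -0.0]
ft_force: [-0.1, 0.4, -1.5]
finger_gap: 0.0187
grip_force: 58.9
```

{"fn": "play_rows", "kwargs": {
  "motion": [
    {"slide": [0,0,3],"spin": 0,"grip": 0.1},
    {"slide": [0,0,3],"spin": 0,"grip": 0.1},
    {"slide": [0,0,0],"spin": 0,"grip": 0.1},
    {"slide": [0,0,0],"spin": 0,"grip": 0.1}
  ]
}}

```text
time: 16.52
tool_pos: [0.6158, 0.0431, 0.1692]
ee_rot: [-0.0, -0.112, 0.994, -0.0]
ft_force: [0.0, 0.5, 0.4]
finger_gap: 0.0191
grip_force: 58.9
```

{"fn": "play_rows", "kwargs": {
  "motion": [
    {"slide": [0,0,2],"spin": 0,"grip": 0.1},
    {"slide": [0,0,2],"spin": 0,"grip": 0.1},
    {"slide": [0,0,2],"spin": 0,"grip": 0.1},
    {"slide": [0,0,0],"spin": 0,"grip": 0.1},
    {"slide": [0,0,0],"spin": 0,"grip": 0.1}
  ]
}}

```text
time: 16.93
tool_pos: [0.6157, 0.0431, 0.1631]
ee_rot: [-0.0, -0.112, 0.994, -0.0]
ft_force: [-0.1, -0.7, -0.0]
finger_gap: 0.0188
grip_force: 58.9
```

{"fn": "play_rows", "kwargs": {
  "motion": [
    {"slide": [0,0,1],"spin": 0,"grip": 0.1},
    {"slide": [0,0,1],"spin": 0,"grip": 0.1},
    {"slide": [0,0,1],"spin": 0,"grip": 0.1},
    {"slide": [0,0,0],"spin": 0,"grip": 0.1},
    {"slide": [0,0,0],"spin": 0,"grip": 0.1}
  ]
}}

```text
time: 17.35
tool_pos: [0.6158, 0.0431, 0.1602]
ee_rot: [-0.0, -0.112, 0.994, -0.0]
ft_force: [-0.0, -0.4, -0.7]
finger_gap: 0.0187
grip_force: 58.9
```

{"fn": "play_rows", "kwargs": {
  "motion": [
    {"slide": [0,0,1],"spin": 0,"grip": 0.1},
    {"slide": [0,0,1],"spin": 0,"grip": 0.1},
    {"slide": [0,0,1],"spin": 0,"grip": 0.1},
    {"slide": [0,0,0],"spin": 0,"grip": 0.1},
    {"slide": [0,0,0],"spin": 0,"grip": 0.1}
  ]
}}

```text
time: 17.77
tool_pos: [0.616, 0.0432, 0.1575]
ee_rot: [0.0, -0.112, 0.994, -0.0]
ft_force: [-0.8, 0.0, 2.1]
finger_gap: 0.0194
grip_force: 59.0
```

{"fn": "play_rows", "kwargs": {
  "motion": [
    {"slide": [0,0,1],"spin": 0,"grip": 0.1},
    {"slide": [0,0,1],"spin": 0,"grip": 0.1},
    {"slide": [0,0,0],"spin": 0,"grip": 0.1},
    {"slide": [0,0,0],"spin": 0,"grip": 0.1}
  ]
}}

```text
time: 18.1
tool_pos: [0.616, 0.0431, 0.1554]
ee_rot: [0.0, -0.112, 0.994, 0.0]
ft_force: [-0.2, 0.3, 2.5]
finger_gap: 0.0192
grip_force: 59.1
```

{"fn": "play_rows", "kwargs": {
  "motion": [
    {"slide": [0,0,1],"spin": 0,"grip": 0.1},
    {"slide": [0,0,1],"spin": 0,"grip": 0.1},
    {"slide": [0,0,0],"spin": 0,"grip": 0.1},
    {"slide": [0,0,0],"spin": 0,"grip": 0.1}
  ]
}}

```text
time: 18.43
tool_pos: [0.616, 0.0432, 0.1534]
ee_rot: [0.0, -0.112, 0.994, -0.0]
ft_force: [0.3, -0.0, 4.6]
finger_gap: 0.0191
grip_force: 59.2
```

{"fn": "play_rows", "kwargs": {
  "motion": [
    {"slide": [0,0,0.5],"spin": 0,"grip": 0.1},
    {"slide": [0,0,0.5],"spin": 0,"grip": 0.1},
    {"slide": [0,0,0],"spin": 0,"grip": 0.1},
    {"slide": [0,0,0],"spin": 0,"grip": 0.1}
  ]
}}

```text
time: 18.77
tool_pos: [0.6159, 0.0431, 0.1524]
ee_rot: [0.0, -0.112, 0.994, -0.0]
ft_force: [-0.1, 0.3, 3.9]
finger_gap: 0.0193
grip_force: 59.2
```

{"fn": "play_rows", "kwargs": {
  "motion": [
    {"slide": [0,0,0.5],"spin": 0,"grip": 0.1},
    {"slide": [0,0,0.5],"spin": 0,"grip": 0.1},
    {"slide": [0,0,0],"spin": 0,"grip": 0.1},
    {"slide": [0,0,0],"spin": 0,"grip": 0.1}
  ]
}}

```text
time: 19.1
tool_pos: [0.6162, 0.0432, 0.1522]
ee_rot: [0.001, -0.112, 0.994, -0.0]
ft_force: [-1.4, 0.9, 10.1]
finger_gap: 0.0192
grip_force: 59.8
```

{"fn": "play_rows", "kwargs": {
  "motion": [
    {"slide": [0,0,0.3],"spin": 0,"grip": 0.1},
    {"slide": [0,0,0],"spin": 0,"grip": 0.1},
    {"slide": [0,0,0],"spin": 0,"grip": 0.1},
    {"slide": [0,0,0],"spin": 0,"grip": 0.1}
  ]
}}

```text
time: 19.43
tool_pos: [0.6164, 0.0432, 0.1522]
ee_rot: [0.001, -0.112, 0.994, -0.0]
ft_force: [-2.3, 0.2, 10.2]
finger_gap: 0.0191
grip_force: 59.9
```

```bash
python3 -c "
from h import *
b=bot.camera('side');a=bot.camera('top');plan((.616,.043,.152))
cv2.imwrite('pics/f.png',cv2.resize(b[130:410,150:480],None,fx=2.1,fy=2.1)[:,:,::-1])"
```

```text
t 19.53 pos [0.6163 0.0432 0.1521] yaw 102.9 tilt [0.0015 0.0001] gap 0.019 F [-1.7  1.1 11.2] | spin 0.0 then slide [ 0.4 -0.1  0.1]
```

View pics/f.png

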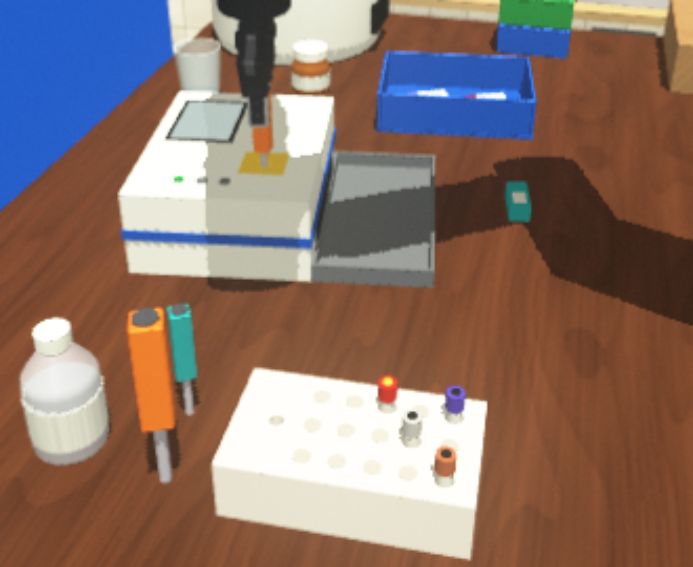

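The final view shows the pin in the hole at (263,160), both cartridges in the tote at (435,95) and (488,97), and the tubes, bottle and jar where they were. The push holds steady at about 10 N on the hard stop.

```bash
python3 -c "
from station import bot
print(bot.finish_job())"
```

```text
the job is handed in; nothing more can be done
None
```

The job is handed in at about 19.5 s: both cartridges are in the tote, and the gripped reset pin is holding the button on its hard stop at about 10 N; setting the red cartridge down gave a brief 53 N wrist force (limit 120 N).

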